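Hardness check on a forged hinge leaf

ROBOT

A 7-joint arm with a two-finger parallel gripper is mounted at the origin on the work surface. World frame = base frame: x ahead of the robot, y to its left, z up, the work surface at z = 0. Lengths are in m, angles in rad, forces in N, time in s.
With the tool pointing down it reaches from about 0.35 to 0.9 m from the base axis. Payload 8.1 kg.
Tool frame: the origin (TCP) lies at the very end of the fingers, on their centre line; the grasp point (between the pads) lies 19 mm behind it; z points along the fingers, y is the line along which they close (so a half turn about z gives the same grasp; the last joint's range is limited). The gripper opens to 92 mm and grips with 3 to 60 N. Pads are 19 mm wide; open, the fingers measure 130 mm over their backs; the gripper's body (75 mm by 190 mm) begins 47 mm behind the grasp point.
Start: joints at [-1.341, 0.434, 0.025, 1.573, -0.012, 1.134, -0.075], TCP at [0.204, 0.591, 0.227] pointing down, gripper open.
Joint ranges: [-2.62, 2.62], [-0.44, 2.09], [-1.27, 1.32], [0.08, 2.57], [-1.32, 4.46], [0.12, 2], [-2.74, 2.74]. Speed limits (rad/s): [2.22, 2.22, 3.01, 3.01, 3.14, 3.14, 3.14].

INTERFACE

Orientations are given as a rotation vector (axis times angle).
In Python, from cell import arm gives the robot as it stands.
- The arm moves only by the tool carry_out, never from a script. Its argument "commands" is a list of rows, each a list of 7 numbers: the opening, from 0 (shut) to 1 (fully open), then the shift along the tool's x, y, z each as a share of 0.025 m, from -1 to 1, then the turn, a rotation vector about the tool's x, y, z each as a share of 0.1 rad, from -1 to 1. A call has 1 to 8 rows; each row shifts and turns the commanded pose from where the row before left it, along the tool's axes as they then stand; what a row does not reach is not made up. A row lasts 1/10 s, in which the tool goes at most 50 mm and 8.59 degrees, less where a joint would pass 70% of its speed; a pose out of reach is approached as far as the arm can. A call with a number of a shift or a turn outside -1 to 1 is refused whole. A call with a gripper value outside its range is refused whole. The fingers move at their own pace and stop on an object; "squeeze" is the grip in N (left out, the last holds). Time passes only in rows, so rows that do not move let the fingers close. It gives the time, the measured TCP pose, the force, the opening and the grip force at its end, in the units of the state.
- arm.observe(): the state, without advancing time (a new reading comes with each control period).
- arm.get_image(name): name is "side" or "top"; returns a dict with "pixels" (480x640x3 uint8, red, green, blue), "range_z" (480x640 float32, m along the optical axis (not along the pixel's ray), 0 where there is no reading), "mtx" (3x3 intrinsics, pixels), "R" (3x3) and "t" (3): a world point X has camera coordinates R X + t. Camera axes: x right, y down, z forward; pixel columns grow to the right and rows downward; lengths in m; the calibration is good to about 2 mm. A picture is of the moment at which its call begins.
- arm.sign_off(): hands the job in; it is judged then, once.
The state is a dict: "clock": time; "joints": joint angles; "dq": joint speeds; "joint_efforts": joint torques, N m; "position": TCP position; "ee_rot": TCP orientation; "force": force on the tool from outside, world axes, zero at the start; "ft_torque": the same for the moment, N m; "width": opening from 0.0 (shut) to 1.0 (fully open); "gripper_force": force on a finger pad.
Only numpy, scipy, OpenCV 4.12 (cv2) and the standard library are available. Lean on these libraries where they do the work, as an engineer would, in place of code of your own. Each camera call takes 0.05 s, during which the arm holds its last target. There are 200 camera calls.

TASK

Lift the orange hardness probe out of its wooden holder and aim it straight down at the barcode on the job card, its tip about 60 mm above the middle of the label, holding it steady for a good second without touching the card, so that the job is read in. Then set the tip inside the yellow ring on the forged hinge leaf, with the probe square to the sloping face, and press gently until the spring tip is about half in. Finish while holding it there in the gripper, still and under that light pressure; leave the hammer, jar and brush alone.

Things in the scene. Friction and masses are not known exactly. Their poses are not given: they have to be found in the camera images.
- probe: loose probe, 0.15 to 0.35 kg, upright in its holder. Origin: on its axis, underside of its black collar, which rests on the holder's top; z up along its axis, x and y normal to the handle's flats. Collar 44 mm across, z 0 to 8 mm; orange square handle 28 x 28 mm, z 8 to 88 mm (grip it from above by its flats, near z = 55 mm); black nose 26 mm across, z -34 to 0 mm; thin steel spring tip below
- probe_tip (a point): lowest point of the spring tip (8 mm across, ball end), on the probe's axis, 48 mm below the probe's origin while the tip is free (and 14 mm beyond the nose)
- plunger (a joint): how far the spring tip is pushed into the probe, m: 0 free, 0.012 fully in. It starts to move at 1 N and takes 0.5 N more per mm (4 N half in, 7 N fully in)
- holder: fixed wooden block 90 x 90 x 60 mm high with an upright 33 mm through hole in the middle, in which the probe's nose hangs (tip 12 mm above the bench). Lift the probe at least 60 mm to clear it. Origin: centre of the underside
- card: fixed job card flat on the bench, brown board 140 (x) x 100 (y) x 3 mm with a white barcode label in its middle; origin: centre of the underside
- barcode (a point): centre of the barcode label (white, 62 (x) x 36 (y) mm with black bars) on the top of the card, 4.5 mm above the bench; x along the label's length, z up. The probe's nose is the reader: it reads along the probe's axis
- rest: fixed red sloping rest, footprint 180 (x) x 200 (y) mm, highest point 120 mm, carrying a dark forged steel hinge leaf 100 x 150 x 16 mm fixed flat on it. The face slopes 0.35 rad (20 degrees), rising towards the rest's own +x (roughly away from the robot). Origin: centre of the underside; the middle of the leaf's face is at x -5.5, z 90 mm
- yellow_spot: yellow painted ring, 30 mm outside and 21 mm inside, on the leaf's sloping face: the place to measure. Origin: ring centre on the face; z is the face's outward normal, y level along the face, x up the slope
- blue_spot: blue painted ring of the same size on the same face, on the other side: an earlier measuring place, not to be used; axes as for the yellow ring
- hammer: loose hammer lying beyond the rest, about 250 mm long; bystander
- jar: loose amber jar with steel lid, 56 mm across, 75 mm high; bystander, origin under its centre
- brush: loose brush lying on the bench, about 180 mm long; bystander
Mind the look-alikes: they are no part of the job. Of the things shaped like the card, the brown one is meant.

How it is judged:
By the outcome, as a careful person would: the job done as asked, in the order asked, and still so for the second after the job is handed in, while the arm keeps its last pose, push and grip.
It also fails if it takes over 51 s, if anything falls off the work surface, if the arm or the gripper's body presses on something with over 40 N, if the wrist force passes 120 N, or if a joint passes its speed limit or range.

## Working session

There is one attempt and no reset: what is moved stays moved. The work goes in short steps, Python scripts to look and compute and a tool call to move; the robot and the scene stay as the last step left them, time stands still between calls to the robot, and variables do not carry over. Pictures are saved under pics/ and viewed, at most 10 in all, crops included, and the job is handed in when it is done.

Besides the shell and the picture viewer there is one more tool, called as name(argument=value, ...) on one line, values as JSON. carry_out: Moves the arm, as the interface text tells. Shift numbers are shares of 0.025 m and turn numbers shares of 0.1 rad, none past 1 either way. Its arguments: {"type":"object","properties":{"commands":{"type":"array"},"squeeze":{"type":"number"}},"required":["commands"]}

```bash
ls; mkdir -p pics; python3 - <<'E'
from cell import arm
import cv2,numpy as np
o=arm.observe();print({k:np.round(v,3) for k,v in o.items()})
for n in("top","side"):
    d=arm.get_image(n);cv2.imwrite(f"pics/{n}0.png",d["pixels"][:,:,::-1]);np.savez(f"{n}0.npz",**d)
    print(n,d["mtx"],d["R"],d["t"],(-d["R"].T@d["t"]))
E
```

```text
pics
{'clock': np.float64(0.0), 'joints': array([-1.341,  0.435,  0.025,  1.574, -0.012,  1.134, -0.075]), 'dq': array([ 0.002,  0.   ,  0.001, -0.001,  0.001, -0.   , -0.001]), 'joint_efforts': array([ 0.0000e+00, -6.6785e+01,  9.8500e-01, -3.1448e+01, -6.1000e-02,
        4.3000e-02,  0.0000e+00]), 'position': array([0.204, 0.59 , 0.226]), 'ee_rot': array([-5.200e-01, -3.098e+00,  2.000e-03]), 'force': array([ 0.038, -1.254, -0.744]), 'ft_torque': array([-0.019, -0.001,  0.006]), 'gripper_force': np.float64(0.0), 'width': np.float64(1.0)}
top [[473.27609834   0.         325.51092697]
 [  0.         473.27609834 236.35784965]
 [  0.           0.           1.        ]] [[-0.0096118  -0.99994923  0.00302616]
 [-0.98152957  0.0088564  -0.19110536]
 [ 0.19106886 -0.00480713 -0.98156486]] [-0.12743515  0.5862174   1.19394914] [ 0.34603834 -0.12688099  1.28435345]
side [[480.55548055   0.         314.28392026]
 [  0.         480.55548055 234.41144609]
 [  0.           0.           1.        ]] [[ 0.99890869 -0.04310759  0.01797665]
 [-0.01844318 -0.7176745  -0.69613444]
 [ 0.04291006  0.6950432  -0.71768634]] [-0.5745425  -0.0402246   1.59329908] [ 0.50480506 -1.161047    1.12581561]
```

View pics/top0.png

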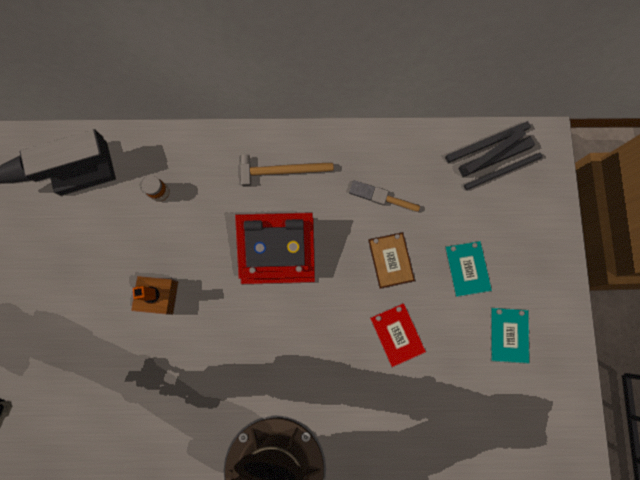

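View pics/side0.png

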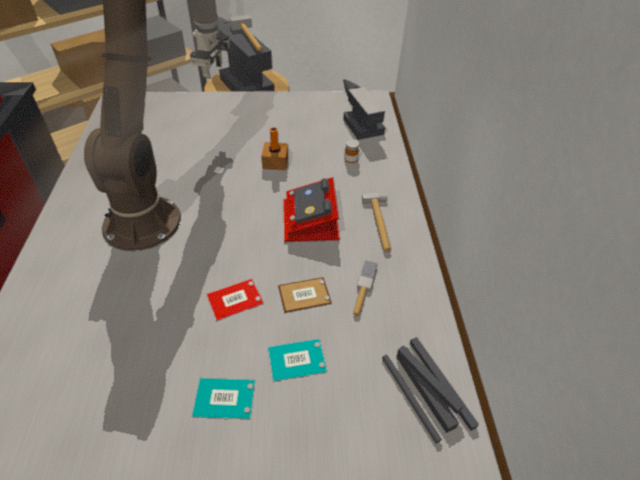

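The top view shows the holder and probe at about (150,294), the rest at (277,248) with blue ring (260,247) and yellow ring (293,247), and the brown card's label at (392,261). The side view shows the probe at (274,140), the yellow ring at (310,210) and the brown card's label at (305,294).

```bash
cat > h.py <<'E'
import numpy as np,cv2
def load(n): return dict(np.load(n))
def cloud(d):
    v,u=np.mgrid[:480,:640];z=d["range_z"];K=d["mtx"]
    c=np.stack([(u-K[0,2])/K[0,0]*z,(v-K[1,2])/K[1,1]*z,z],-1)
    return (c-d["t"])@d["R"]
def plane(d,uv,z,n=None,p0=None):
    uv=np.atleast_2d(uv);r=np.c_[uv,np.ones(len(uv))]@np.linalg.inv(d["mtx"]).T@d["R"]
    c=-d["R"].T@d["t"]
    if n is None:n=np.array([0,0,1.]);p0=np.array([0,0,z])
    return c+r*(((p0-c)@n)/(r@n))[:,None]
def hsv(d): return cv2.cvtColor(d["pixels"],cv2.COLOR_RGB2HSV)
def mask(d,lo,hi,box):
    m=cv2.inRange(hsv(d),np.array(lo),np.array(hi));k=np.zeros_like(m);a,b,c,e=box;k[b:e,a:c]=m[b:e,a:c];return k
def rect(P): # min area rect mm of xy
    r=cv2.minAreaRect((P[:,:2]*1000).astype(np.float32));return np.round(r[0],1),np.round(r[1],1),round(r[2],1)
E
python3 - <<'E'
from h import *
boxes={"top":dict(card=(365,228,420,292),ring=(284,238,303,257),blue=(250,238,270,257),probe=(125,272,182,318),rest=(230,205,322,290)),
"side":dict(card=(275,272,335,316),ring=(300,202,320,218),blue=(300,185,318,200),probe=(255,120,295,172),rest=(278,175,345,245))}
for n in("top","side"):
    d=load(n+"0.npz");P=cloud(d);b=boxes[n];H=hsv(d)
    # label: whitish in card box, biggest closed contour
    m=mask(d,(0,0,120),(180,70,255),b["card"])
    mb=mask(d,(5,90,40),(25,255,255),b["card"]);
    c=max(cv2.findContours(mb,0,2)[0],key=cv2.contourArea);q=plane(d,c[:,0].astype(float),.003);print(n,"card",rect(q))
    k=np.zeros_like(m);cv2.drawContours(k,[c],-1,255,-1);k=cv2.erode(k,np.ones((5,5)))
    m=cv2.morphologyEx(m&k,cv2.MORPH_CLOSE,np.ones((5,5)));c=max(cv2.findContours(m,0,2)[0],key=cv2.contourArea);q=plane(d,c[:,0].astype(float),.0045);print(n,"label",rect(q),cv2.contourArea(c))
    # face plane
    a=b["rest"];R=P[a[1]:a[3],a[0]:a[2]].reshape(-1,3)
    dark=(H[a[1]:a[3],a[0]:a[2],2].ravel()<95)&(H[a[1]:a[3],a[0]:a[2],1].ravel()<90)&(R[:,2]>.06)&(R[:,2]<.13)
    D=R[dark]
    for _ in range(6):
        p0=D.mean(0);nn=np.linalg.svd(D-p0)[2][2];nn*=np.sign(nn[2]);D=D[abs((D-p0)@nn)<.004]
    print(n,"face n",nn.round(4),"p0",p0.round(4),len(D),"tilt",np.arccos(nn[2]).round(3))
    for nm,lo,hi in(("ring",(18,80,80),(40,255,255)),("blue",(100,60,60),(130,255,255))):
        m=mask(d,lo,hi,b[nm]);c=np.concatenate(cv2.findContours(m,0,2)[0])[:,0].astype(float)
        u=cv2.fitEllipse(c.astype(np.float32));print(n,nm,np.round(u[0],1),np.round(u[1],1),"pt",plane(d,u[0],0,nn,p0).round(4))
    # red rest footprint
    # probe
    a=b["probe"];m=mask(d,(3,150,60),(20,255,255),a)
    top=m.astype(bool)&(P[...,2]>.141)&(P[...,2]<.156)
    t=np.argwhere(top)[:,::-1].astype(float);q=plane(d,t,.148);print(n,"probe top",len(q),q.mean(0).round(4),rect(q))
    S=P[a[1]:a[3],a[0]:a[2]];s=(abs(S[...,2]-.06)<.005);w=S[s];print(n,"holder top",len(w),rect(w))
    im=cv2.resize(d["pixels"][a[1]:a[3],a[0]:a[2],::-1],None,fx=8,fy=8,interpolation=2);cv2.imwrite(f"pics/p_{n}.png",im)
a=cv2.imread("pics/p_top.png");b2=cv2.imread("pics/p_side.png");h=max(a.shape[0],b2.shape[0])
o=np.zeros((h,a.shape[1]+b2.shape[1],3),np.uint8);o[:a.shape[0],:a.shape[1]]=a;o[:b2.shape[0],a.shape[1]:]=b2;cv2.imwrite("pics/p.png",o);print(o.shape)
E
```

```text
top card (array([ 529.2, -311.6]), array([138. ,  98.5]), 11.4)
top label (array([ 529. , -311.8]), array([60.6, 34.8]), 12.1) 252.5
top face n [-0.3668 -0.0071  0.9303] p0 [ 0.5543 -0.      0.0911] 1704 tilt 0.376
top ring [292.6 246.3] [12.2 12.8] pt [[ 0.5533 -0.0482  0.0903]]
top blue [259.5 247.3] [12.  12.6] pt [[0.5515 0.0365 0.0902]]
top probe top 105 [0.4349 0.3144 0.148 ] (array([435.6, 314.3]), array([28.4, 28.5]), 3.9)
top holder top 877 (array([435.6, 316.5]), array([92.6, 90. ]), 83.9)
side card (array([ 531.7, -313.2]), array([135.7,  98.2]), 11.6)
side label (array([ 531.7, -312.4]), array([64.7, 39.7]), 11.2) 214.5
side face n [-0.3583 -0.0119  0.9335] p0 [ 0.5598 -0.0097  0.092 ] 678 tilt 0.367
side ring [309.2 209.6] [ 7.6 10.8] pt [[ 0.5555 -0.0482  0.0899]]
side blue [308.  191.8] [ 6.6 10. ] pt [[0.5546 0.0366 0.0906]]
side probe top 25 [0.4385 0.3058 0.148 ] (array([437.9, 304.2]), array([21.5, 25.6]), 0.7)
side holder top 283 (array([439.2, 313.7]), array([101.3,  91.3]), 83.3)
(416, 776, 3)
```

View pics/p.png

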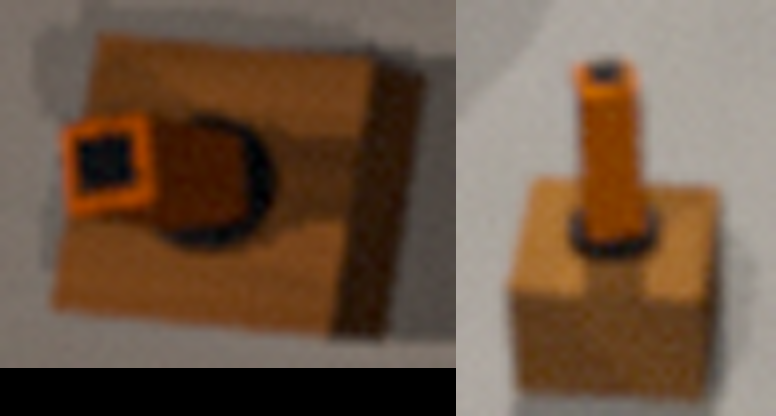

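The crop shows the handle's top face, a square turned about 6°, with corners near (62,125), (150,114), (160,205) and (72,215) in the crop. In the side view it is centred near pixel (273.6,129.6).

```bash
cat >> h.py <<'E'
from scipy.spatial.transform import Rotation as Ro
def plan(o,pos,Rt=None):
    """shift needed in present tool axes (units .025) and turn (units .1)"""
    R=Ro.from_rotvec(o["ee_rot"]);p=np.array(o["position"])
    if Rt is None: Rt=R
    print("pos",p.round(4),"tool z",R.as_matrix()[:,2].round(3),"F",np.round(o["force"],1),"w",round(float(o["width"]),3),"gf",round(float(o["gripper_force"]),1),"t",round(float(o["clock"]),2))
    print("TURN first:",((R.inv()*Rt).as_rotvec()/.1).round(2),"| then shift in turned axes:",(Rt.inv().apply(np.array(pos)-p)/.025).round(2),"| shift in present axes:",(R.inv().apply(np.array(pos)-p)/.025).round(2))
def axes(z,yaw):
    """tool z along z, tool y near heading yaw (rad)"""
    z=np.array(z)/np.linalg.norm(z);x=np.cross([np.cos(yaw),np.sin(yaw),0],z);x/=np.linalg.norm(x);return Ro.from_matrix(np.c_[x,np.cross(z,x),z])
E
python3 - <<'E'
from h import *
from cell import arm
for n,b in(("top",(128,280,152,304)),("side",(262,122,286,160))):
    d=load(n+"0.npz");a,c,e,f=b;k=10
    im=cv2.resize(d["pixels"][c:f,a:e],None,fx=k,fy=k,interpolation=cv2.INTER_CUBIC)
    H=cv2.cvtColor(im,cv2.COLOR_RGB2HSV)
    m=cv2.inRange(H,(3,150,150),(22,255,255))
    c0=max(cv2.findContours(m,0,2)[0],key=cv2.contourArea)
    q=plane(d,(c0[:,0]+.5)/k-.5+[a,c],.148);print(n,rect(q),cv2.boundingRect(c0))
print("side top centre",plane(load("side0.npz"),[273.6,129.6],.148))
plan(arm.observe(),[.4365,.314,.20],axes([0,0,-1],np.deg2rad(96)))
E
```

```text
top (array([437.1, 329.4]), array([ 3.7, 17.6]), 89.5) (46, 83, 17, 75)
side (array([415.9, 195.6]), array([29.6, 79.3]), 1.2) (0, 207, 89, 139)
side top centre [[0.43994481 0.31283527 0.148     ]]
pos [0.2041 0.5903 0.226 ] tool z [-0.    -0.001 -1.   ] F [-0.3 -0.   1.1] w 0.999 gf 0.0 t 0.1
TURN first: [-0.01 -0.   -4.38] | then shift in turned axes: [ -8.09 -11.96   1.04] | shift in present axes: [-12.4   -7.4    1.05]
```

carry_out(commands=[[1,0,0,0,0,0,-0.9],[1,0,0,0,0,0,-0.9],[1,0,0,0,0,0,-0.9],[1,0,0,0,0,0,-0.9],[1,0,0,0,0,0,-0.78],[1,-0.6,-0.9,0.1,0,0,0],[1,-0.6,-0.9,0.1,0,0,0],[1,-0.6,-0.9,0.1,0,0,0]])

```text
clock: 0.9
position: [0.2564, 0.5273, 0.2186]
ee_rot: [0.166, -3.137, 0.001]
force: [-0.2, 0.1, -0.5]
width: 0.997
gripper_force: 0.0
```

carry_out(commands=[[1,-0.6,-0.9,0.1,0,0,0],[1,-0.6,-0.9,0.1,0,0,0],[1,-0.6,-0.9,0.1,0,0,0],[1,-0.6,-0.9,0.1,0,0,0],[1,-0.6,-0.9,0.1,0,0,0],[1,-0.6,-0.9,0.1,0,0,0],[1,-0.6,-0.9,0.1,0,0,0],[1,-0.6,-0.9,0.0,0,0,0]])

```text
clock: 1.7
position: [0.3945, 0.3606, 0.2011]
ee_rot: [0.165, -3.136, 0.001]
force: [-0.3, -0.3, -0.5]
width: 0.999
gripper_force: 0.0
```

carry_out(commands=[[1,-0.7,-0.9,0,0,0,0],[1,-0.7,-0.9,0,0,0,0],[1,0,0,0,0,0,0],[1,0,0,0,0,0,0]])

```text
clock: 2.1
position: [0.4339, 0.3203, 0.2015]
ee_rot: [0.162, -3.137, 0.0]
force: [-0.8, 0.2, 0.2]
width: 0.998
gripper_force: 0.0
```

```bash
python3 - <<'E'
from h import *
from cell import arm
o=arm.observe()
plan(o,[.4375,.3137,.20],axes([0,0,-1],np.deg2rad(96)))
print(o["joints"].round(2))
ims=[]
for n in("top","side"):
    d=arm.get_image(n);np.savez(f"{n}1.npz",**d)
    a,b=(90,240) if n=="top" else (220,60)
    ims.append(cv2.resize(d["pixels"][b:b+120,a:a+120,::-1],(400,400)))
cv2.imwrite("pics/a1.png",np.hstack(ims))
E
```

```text
pos [0.4339 0.3203 0.2015] tool z [-0.001 -0.    -1.   ] F [-0.8  0.2  0.2] w 0.998 gf 0.0 t 2.1
TURN first: [-0.   -0.01 -0.01] | then shift in turned axes: [-0.12 -0.28  0.06] | shift in present axes: [-0.12 -0.28  0.06]
[-0.76  0.32  0.03  1.82 -0.01  1.    0.95]
```

View pics/a1.png

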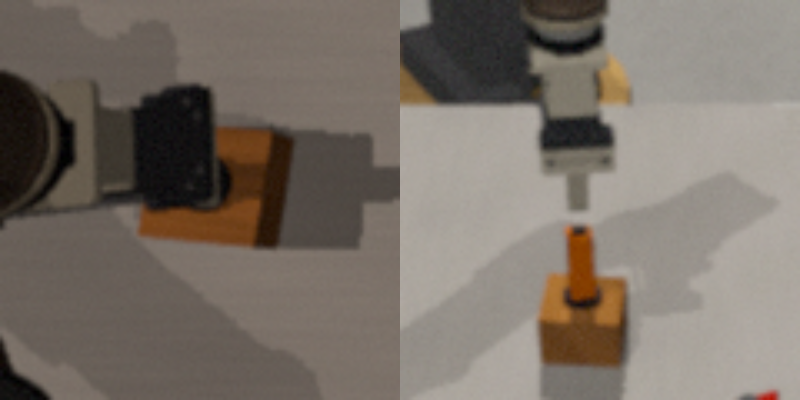

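The fingers (side crop x≈577) line up with the handle (x≈580), so I'll fine-adjust, descend and grip.

carry_out(commands=[[1,-0.12,-0.28,0.2,0,0,0],[1,0,0,0.6,0,0,0],[1,0,0,0.8,0,0,0],[1,0,0,0.8,0,0,0],[1,0,0,0.8,0,0,0],[1,0,0,0.6,0,0,0],[1,0,0,0.4,0,0,0],[1,0,0,0,0,0,0]])

```text
clock: 3.0
position: [0.4366, 0.3137, 0.0954]
ee_rot: [0.166, -3.135, 0.002]
force: [-0.1, -0.3, 0.3]
width: 1.001
gripper_force: 0.0
```

carry_out(commands=[[0.5,0,0,0,0,0,0],[0.35,0,0,0,0,0,0],[0.0,0,0,0,0,0,0],[0,0,0,0,0,0,0],[0,0,0,0,0,0,0],[0,0,0,0,0,0,0],[0,0,0,0,0,0,0]], squeeze=35)

```text
clock: 3.7
position: [0.4375, 0.3142, 0.0968]
ee_rot: [-0.165, 3.137, 0.0]
force: [-0.2, -0.4, -0.3]
width: 0.437
gripper_force: 0.0
```

carry_out(commands=[[0,0,0,0,0,0,0],[0,0,0,0,0,0,0],[0,0,0,0,0,0,0],[0,0,0,0,0,0,0],[0,0,0,0,0,0,0]])

```text
clock: 4.2
position: [0.4376, 0.3144, 0.0968]
ee_rot: [-0.165, 3.137, 0.0]
force: [1.1, 1.4, -1.0]
width: 0.304
gripper_force: 34.9
```

carry_out(commands=[[0,0,0,-0.4,0,0,0],[0,0,0,-0.8,0,0,0],[0,0,0,-1,0,0,0],[0,0,0,-1,0,0,0],[0,0,0,-1,0,0,0],[0,0,0,-1,0,0,0],[0,0,0,-1,0,0,0],[0,0,0,-0.8,0,0,0]])

```text
clock: 5.0
position: [0.4373, 0.3137, 0.2736]
ee_rot: [-0.165, 3.137, 0.0]
force: [0.8, 0.1, -2.5]
width: 0.301
gripper_force: 34.9
```

```bash
python3 - <<'E'
from h import *
from cell import arm
o=arm.observe()
plan(o,[.5305,-.3122,.270],axes([0,0,-1],np.deg2rad(96)))
ims=[]
for n in("top","side"):
    d=arm.get_image(n);np.savez(f"{n}2.npz",**d)
    a,b=(60,240) if n=="top" else (220,30)
    ims.append(cv2.resize(d["pixels"][b:b+120,a:a+120,::-1],(400,400)))
cv2.imwrite("pics/a2.png",np.hstack(ims))
E
```

```text
pos [0.4373 0.3137 0.2736] tool z [ 0.  0. -1.] F [ 0.8  0.1 -2.5] w 0.301 gf 34.9 t 5.0
TURN first: [0. 0. 0.] | then shift in turned axes: [ -1.09 -25.29   0.14] | shift in present axes: [ -1.09 -25.29   0.14]
```

View pics/a2.png

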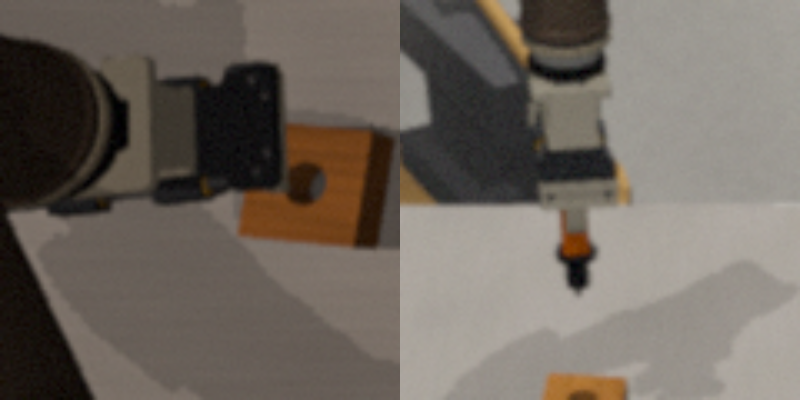

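The probe hangs straight in the gripper and is clear of the holder (tip at side crop (577,290)). Next I'll carry it across to the card.

carry_out(commands=[[0,0,-0.4,0,0,0,0],[0,0,-0.7,0,0,0,0],[0,-0.05,-0.95,0,0,0,0],[0,-0.05,-0.95,0,0,0,0],[0,-0.05,-0.95,0,0,0,0],[0,-0.05,-0.95,0,0,0,0],[0,-0.05,-0.95,0,0,0,0],[0,-0.05,-0.95,0,0,0,0]])

```text
clock: 5.9
position: [0.4619, 0.1427, 0.2704]
ee_rot: [0.162, -3.135, 0.002]
force: [-0.7, 0.5, -3.6]
width: 0.306
gripper_force: 34.9
```

carry_out(commands=[[0,-0.05,-0.95,0,0,0,0],[0,-0.05,-0.95,0,0,0,0],[0,-0.05,-0.95,0,0,0,0],[0,-0.05,-0.95,0,0,0,0],[0,-0.05,-0.95,0,0,0,0],[0,-0.05,-0.95,0,0,0,0],[0,-0.05,-0.95,0,0,0,0],[0,-0.05,-0.95,0,0,0,0]])

```text
clock: 6.7
position: [0.491, -0.0447, 0.2705]
ee_rot: [0.162, -3.135, 0.0]
force: [-0.3, -0.3, -2.9]
width: 0.306
gripper_force: 34.9
```

carry_out(commands=[[0,-0.05,-0.95,0,0,0,0],[0,-0.05,-0.95,0,0,0,0],[0,-0.05,-0.95,0,0,0,0],[0,-0.05,-0.95,0,0,0,0],[0,-0.05,-0.95,0,0,0,0],[0,-0.05,-0.95,0,0,0,0],[0,-0.05,-0.95,0,0,0,0],[0,-0.05,-0.95,0,0,0,0]])

```text
clock: 7.5
position: [0.5204, -0.232, 0.2704]
ee_rot: [0.162, -3.135, -0.001]
force: [0.0, -0.5, -2.6]
width: 0.3
gripper_force: 34.9
```

```bash
python3 - <<'E'
from h import *
from cell import arm
o=arm.observe()
plan(o,[.5305,-.3122,.1493],axes([0,0,-1],np.deg2rad(96)));print(o["joints"].round(2))
E
```

```text
pos [ 0.5204 -0.232   0.2704] tool z [-0.003  0.001 -1.   ] F [ 0.  -0.5 -2.6] w 0.3 gf 34.9 t 7.5
TURN first: [ 0.01 -0.03 -0.01] | then shift in turned axes: [-0.06 -3.23  4.84] | shift in present axes: [-0.08 -3.24  4.84]
[ 0.04  0.32  0.38  1.67 -0.12  1.18  2.13]
```

carry_out(commands=[[0,0,-0.8,0.3,0,0,0],[0,0,-0.7,0.7,0,0,0],[0,0,-0.5,0.8,0,0,0],[0,0,0,0.8,0,0,0],[0,0,0,0.8,0,0,0],[0,0,0,0.7,0,0,0],[0,0,0,0.4,0,0,0],[0,0,0,0,0,0,0]])

```text
clock: 8.3
position: [0.5256, -0.2798, 0.1573]
ee_rot: [0.163, -3.133, -0.002]
force: [-1.2, 0.6, -2.2]
width: 0.3
gripper_force: 34.9
```

carry_out(commands=[[0,0,0,0,0,0,0],[0,0,0,0,0,0,0]])

```text
clock: 8.5
position: [0.5281, -0.2801, 0.1601]
ee_rot: [-0.165, 3.136, -0.001]
force: [1.3, 0.5, -2.8]
width: 0.302
gripper_force: 34.9
```

```bash
python3 - <<'E'
from h import *
from cell import arm
o=arm.observe()
plan(o,[.5305,-.3122,.1493],axes([0,0,-1],np.deg2rad(96)))
ims=[]
for n in("top","side"):
    d=arm.get_image(n);np.savez(f"{n}3.npz",**d)
    a,b=(330,190) if n=="top" else (250,200)
    ims.append(cv2.resize(d["pixels"][b:b+120,a:a+120,::-1],(400,400)))
cv2.imwrite("pics/a3.png",np.hstack(ims))
E
```

```text
pos [ 0.5281 -0.2801  0.1601] tool z [ 0.001 -0.001 -1.   ] F [ 1.3  0.5 -2.8] w 0.302 gf 34.9 t 8.5
TURN first: [-0.01  0.01  0.  ] | then shift in turned axes: [ 0.04 -1.29  0.43] | shift in present axes: [ 0.04 -1.28  0.43]
```

View pics/a3.png

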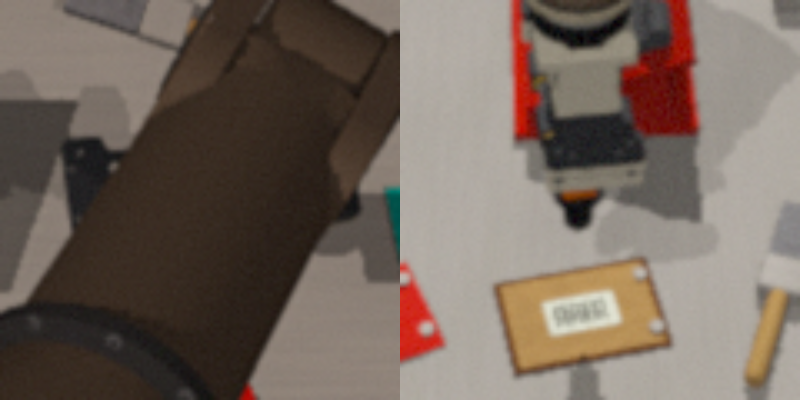

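The side view shows the probe still about 32 mm short of the label, which is at crop (581,312); the card is clear. I'll move onto it and hold.

carry_out(commands=[[0,0,-0.4,0.1,0,0,0],[0,0,-0.5,0.2,0,0,0],[0,0.03,-0.38,0.13,0,0,0],[0,0,0,0,0,0,0],[0,0,0,0,0,0,0],[0,0,0,0,0,0,0]])

```text
clock: 9.2
position: [0.5305, -0.3112, 0.1484]
ee_rot: [0.165, -3.137, -0.001]
force: [-0.6, 0.6, -3.4]
width: 0.3
gripper_force: 34.9
```

```bash
python3 - <<'E'
from h import *
from cell import arm
o=arm.observe()
plan(o,[.5305,-.3122,.1493],axes([0,0,-1],np.deg2rad(96)))
d=arm.get_image("side");np.savez("side4.npz",**d)
# predicted tip pixel for (tcp x,y, tcp z-.0848)
X=np.array(o["position"])-[0,0,.0848];c=d["R"]@X+d["t"];p=d["mtx"]@c;print("pred tip",p[:2]/p[2])
cv2.imwrite("pics/a4.png",cv2.resize(d["pixels"][240:320,265:345,::-1],(640,640),interpolation=2)[:600])
E
```

```text
pos [ 0.5305 -0.3112  0.1484] tool z [-0.  0. -1.] F [-0.6  0.6 -3.4] w 0.3 gf 34.9 t 9.2
TURN first: [ 0.   -0.    0.01] | then shift in turned axes: [ 0.   -0.04 -0.04] | shift in present axes: [ 0.   -0.04 -0.04]
pred tip [303.61375822 280.20624699]
```

View pics/a4.png

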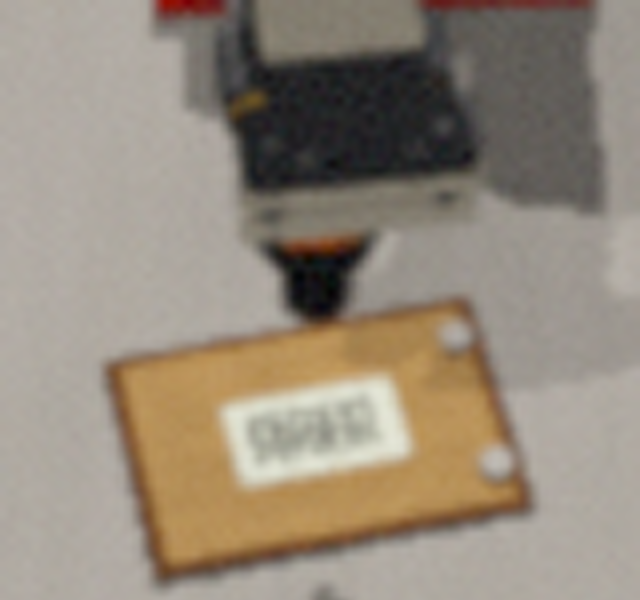

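The tip shows at about pixel (304.7,280.6), within 1 px of the prediction and over the label. After a 1.5 mm nudge I'll hold for 1.6 s.

carry_out(commands=[[0,0.06,-0.04,-0.04,0,0,0],[0,0,0,0,0,0,0],[0,0,0,0,0,0,0],[0,0,0,0,0,0,0],[0,0,0,0,0,0,0],[0,0,0,0,0,0,0],[0,0,0,0,0,0,0],[0,0,0,0,0,0,0]])

```text
clock: 10.05
position: [0.529, -0.3127, 0.1495]
ee_rot: [-0.165, 3.137, 0.0]
force: [-0.1, 0.8, -3.9]
width: 0.303
gripper_force: 34.9
```

carry_out(commands=[[0,0,0,0,0,0,0],[0,0,0,0,0,0,0],[0,0,0,0,0,0,0],[0,0,0,0,0,0,0],[0,0,0,0,0,0,0],[0,0,0,0,0,0,0],[0,0,0,0,0,0,0],[0,0,0,0,0,0,0]])

```text
clock: 10.85
position: [0.529, -0.3127, 0.1495]
ee_rot: [0.165, -3.137, -0.0]
force: [0.0, 0.5, -3.2]
width: 0.303
gripper_force: 34.9
```

```bash
python3 - <<'E'
from h import *
from cell import arm
o=arm.observe()
n=np.array([-.3428,-.0065,.9394])
P=np.array([.5540,-.0482,.0901])
for L in(.0848+.045,.0848):
    T=P+n*L;print("target",T.round(4));plan(o,T,axes(-n,np.deg2rad(96)))
print(o["joints"].round(2))
E
```

```text
target [ 0.5095 -0.049   0.212 ]
pos [ 0.529  -0.3127  0.1495] tool z [-0.  0. -1.] F [ 0.   0.5 -3.2] w 0.303 gf 34.9 t 10.85
TURN first: [ 0.29 -3.49  0.05] | then shift in turned axes: [-1.16 10.5  -2.55] | shift in present axes: [-0.33 10.57 -2.5 ]
target [ 0.5249 -0.0488  0.1698]
pos [ 0.529  -0.3127  0.1495] tool z [-0.  0. -1.] F [ 0.   0.5 -3.2] w 0.303 gf 34.9 t 10.85
TURN first: [ 0.29 -3.49  0.05] | then shift in turned axes: [-1.16 10.5  -0.75] | shift in present axes: [-0.94 10.52 -0.81]
[ 0.2   0.5   0.36  1.71 -0.21  0.96  2.31]
```

carry_out(commands=[[0,0,0,-0.4,0,0,0],[0,0,0,-0.8,0,0,0],[0,0,0,-0.9,0,0,0],[0,0,0,-0.9,0,0,0],[0,0,0,-0.8,0,0,0],[0,0,0,-0.4,0,0,0],[0,0,0,0,0,0,0]])

```text
clock: 11.55
position: [0.5297, -0.3132, 0.2562]
ee_rot: [-0.165, 3.135, -0.002]
force: [-0.2, 0.3, -2.8]
width: 0.3
gripper_force: 34.9
```

carry_out(commands=[[0,0,0,0,0.03,-0.4,0],[0,0,0,0,0.05,-0.6,0.01],[0,0,0,0,0.06,-0.7,0.01],[0,0,0,0,0.06,-0.7,0.01],[0,0,0,0,0.05,-0.6,0.01],[0,0,0,0,0.04,-0.49,0.01],[0,0,0,0,0,0,0],[0,0,0,0,0,0,0]])

```text
clock: 12.35
position: [0.5285, -0.3125, 0.2538]
ee_rot: [-0.139, 2.79, -0.014]
force: [-0.7, -0.7, -1.8]
width: 0.304
gripper_force: 34.9
```

carry_out(commands=[[0,0,0.5,0,0,0,0],[0,0,0.8,0,0,0,0],[0,0,0.9,0,0,0,0],[0,0,0.9,0,0,0,0],[0,0,0.9,0,0,0,0],[0,0,0.9,0,0,0,0],[0,0,0.9,0,0,0,0],[0,0,0.9,0,0,0,0]])

```text
clock: 13.15
position: [0.5132, -0.1437, 0.2497]
ee_rot: [-0.142, 2.789, -0.014]
force: [0.6, 0.6, -3.1]
width: 0.306
gripper_force: 34.9
```

carry_out(commands=[[0,0,0.9,0,0,0,0],[0,0,0.9,0,0,0,0],[0,0,0.9,0,0,0,0],[0,0,0.7,0,0,0,0],[0,0,0.4,0,0,0,0],[0,0,0,0,0,0,0],[0,0,0,0,0,0,0]])

```text
clock: 13.85
position: [0.5042, -0.051, 0.2473]
ee_rot: [-0.142, 2.788, -0.015]
force: [-0.2, -0.4, -2.9]
width: 0.302
gripper_force: 34.9
```

```bash
cat > s.py <<'E'
from h import *
from cell import arm
import sys
o=arm.observe()
n=np.array([-.3428,-.0065,.9394])
P=np.array([.5540,-.0482,.0901])
plan(o,P+n*(.0848+float(sys.argv[1])),axes(-n,np.deg2rad(96)))
print(o["joints"].round(2),"F along n",np.dot(o["force"],n).round(2), o["force"].round(2))
E
python3 s.py .03
```

```text
pos [ 0.5042 -0.051   0.2473] tool z [ 0.343  0.007 -0.939] F [-0.2 -0.4 -2.9] w 0.302 gf 34.9 t 13.85
TURN first: [0.01 0.   0.02] | then shift in turned axes: [0.28 0.09 2.  ] | shift in present axes: [0.28 0.09 2.  ]
[-0.14  0.03  0.15  2.12 -0.02  0.64  1.69] F along n -2.62 [-0.23 -0.35 -2.87]
```

carry_out(commands=[[0,0.14,0.05,0.4,0,0,0],[0,0.14,0.04,0.6,0,0,0],[0,0,0,0.6,0,0,0],[0,0,0,0.4,0,0,0],[0,0,0,0.3,0,0,0],[0,0,0,0,0,0,0],[0,0,0,0,0,0,0],[0,0,0,0,0,0,0]])

```text
clock: 14.65
position: [0.5173, -0.0496, 0.1913]
ee_rot: [-0.139, 2.787, -0.015]
force: [0.1, -0.2, -3.0]
width: 0.304
gripper_force: 34.9
```

```bash
python3 s.py .02; python3 - <<'E'
from h import *
from cell import arm
o=arm.observe();R=Ro.from_rotvec(o["ee_rot"]).as_matrix()
X=np.array(o["position"])+R[:,2]*.0848
d=arm.get_image("side");np.savez("side5.npz",**d);c=d["R"]@X+d["t"];p=d["mtx"]@c;print("pred tip",X.round(4),p[:2]/p[2])
s=cv2.resize(d["pixels"][175:235,280:340,::-1],(600,600),interpolation=2)
cv2.imwrite("pics/a5.png",s)
E
```

```text
pos [ 0.5173 -0.0496  0.1913] tool z [ 0.344  0.007 -0.939] F [ 0.1 -0.2 -3. ] w 0.304 gf 34.9 t 14.65
TURN first: [0.   0.01 0.  ] | then shift in turned axes: [0.01 0.03 0.12] | shift in present axes: [0.01 0.03 0.12]
[-0.13  0.12  0.14  2.18 -0.06  0.49  1.72] F along n -2.86 [ 0.11 -0.19 -3.01]
pred tip [ 0.5465 -0.0491  0.1117] [306.43128074 204.7097286 ]
```

View pics/a5.png

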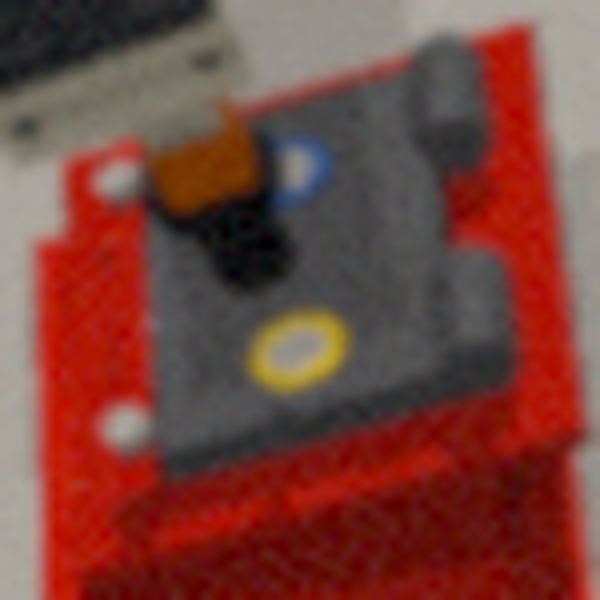

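The ring centre is at crop (298,348), and the tip is predicted near (265,300), in line with it along the probe's axis. I'll approach slowly.

carry_out(commands=[[0,0.03,0.03,0.2,0,0,0],[0,0,0,0.2,0,0,0],[0,0,0,0.2,0,0,0],[0,0,0,0.1,0,0,0],[0,0,0,0,0,0,0],[0,0,0,0,0,0,0],[0,0,0,0,0,0,0]])

```text
clock: 15.4
position: [0.5224, -0.0488, 0.1742]
ee_rot: [-0.139, 2.788, -0.015]
force: [-0.1, -0.4, -2.7]
width: 0.303
gripper_force: 34.9
```

```bash
python3 s.py .0
```

```text
pos [ 0.5224 -0.0488  0.1742] tool z [ 0.343  0.007 -0.939] F [-0.1 -0.4 -2.7] w 0.303 gf 34.9 t 15.4
TURN first: [0. 0. 0.] | then shift in turned axes: [-0.03 -0.    0.2 ] | shift in present axes: [-0.03 -0.    0.2 ]
[-0.13  0.16  0.14  2.2  -0.07  0.44  1.74] F along n -2.46 [-0.11 -0.41 -2.66]
```

carry_out(commands=[[0,0,0,0.05,0,0,0],[0,0,0,0.05,0,0,0],[0,0,0,0.05,0,0,0],[0,0,0,0.05,0,0,0],[0,0,0,0,0,0,0],[0,0,0,0,0,0,0],[0,0,0,0,0,0,0]])

```text
clock: 16.1
position: [0.524, -0.0487, 0.1694]
ee_rot: [-0.14, 2.788, -0.015]
force: [-0.2, -0.3, -2.3]
width: 0.301
gripper_force: 34.9
```

```bash
python3 s.py .0
```

```text
pos [ 0.524  -0.0487  0.1694] tool z [ 0.343  0.007 -0.939] F [-0.2 -0.3 -2.3] w 0.301 gf 34.9 t 16.1
TURN first: [0. 0. 0.] | then shift in turned axes: [-0.04 -0.01 -0.  ] | shift in present axes: [-0.04 -0.01 -0.  ]
[-0.13  0.17  0.14  2.2  -0.08  0.43  1.74] F along n -2.11 [-0.16 -0.29 -2.31]
```

carry_out(commands=[[0,0,0,0.04,0,0,0],[0,0,0,0.04,0,0,0],[0,0,0,0.04,0,0,0],[0,0,0,0,0,0,0],[0,0,0,0,0,0,0],[0,0,0,0,0,0,0]])

```text
clock: 16.7
position: [0.5251, -0.0487, 0.1666]
ee_rot: [-0.14, 2.788, -0.015]
force: [-0.8, 0.0, -0.8]
width: 0.304
gripper_force: 34.9
```

carry_out(commands=[[0,0,0,0,0,0,0]])

```text
clock: 16.8
position: [0.5251, -0.0487, 0.1667]
ee_rot: [-0.14, 2.788, -0.015]
force: [-1.4, 0.1, -0.6]
width: 0.3
gripper_force: 34.9
```

```bash
python3 s.py .0
```

```text
pos [ 0.5251 -0.0487  0.1667] tool z [ 0.343  0.007 -0.939] F [-1.4  0.1 -0.6] w 0.3 gf 34.9 t 16.8
TURN first: [0. 0. 0.] | then shift in turned axes: [-0.04 -0.01 -0.12] | shift in present axes: [-0.04 -0.01 -0.12]
[-0.12  0.17  0.14  2.2  -0.08  0.42  1.74] F along n -0.12 [-1.36  0.14 -0.63]
```

carry_out(commands=[[0,0,0,0.04,0,0,0],[0,0,0,0.04,0,0,0],[0,0,0,0.03,0,0,0],[0,0,0,0,0,0,0],[0,0,0,0,0,0,0],[0,0,0,0,0,0,0]])

```text
clock: 17.4
position: [0.526, -0.0487, 0.164]
ee_rot: [-0.14, 2.788, -0.015]
force: [-1.6, 0.5, -0.0]
width: 0.301
gripper_force: 34.9
```

carry_out(commands=[[0,0,0,0,0,0,0]])

```text
clock: 17.5
position: [0.526, -0.0487, 0.164]
ee_rot: [-0.14, 2.788, -0.015]
force: [-1.2, 1.0, 0.7]
width: 0.301
gripper_force: 34.9
```

carry_out(commands=[[0,0,0,0,0,0,0]])

```text
clock: 17.6
position: [0.526, -0.0487, 0.1641]
ee_rot: [-0.14, 2.788, -0.015]
force: [-1.2, -1.0, 1.0]
width: 0.306
gripper_force: 34.9
```

```bash
python3 s.py .0; python3 - <<'E'
from h import *
from cell import arm
d=arm.get_image("side");np.savez("side6.npz",**d)
cv2.imwrite("pics/a6.png",cv2.resize(d["pixels"][175:235,280:340,::-1],(600,600),interpolation=2))
F=[]
n=np.array([-.3428,-.0065,.9394])
for i in range(8): arm.get_image("side");F.append(arm.observe()["force"])
print(np.mean(F,0),np.mean(F,0)@n,np.std(np.array(F)@n))
E
```

```text
pos [ 0.526  -0.0487  0.1641] tool z [ 0.343  0.007 -0.939] F [-1.2 -1.   1. ] w 0.306 gf 34.9 t 17.6
TURN first: [0. 0. 0.] | then shift in turned axes: [-0.04 -0.01 -0.23] | shift in present axes: [-0.04 -0.01 -0.23]
[-0.12  0.18  0.13  2.2  -0.08  0.41  1.75] F along n 1.38 [-1.23 -0.99  1.01]
[-1.25239166  0.0056523   0.85504249] 1.2325100304306733 0.7341253689381038
```

View pics/a6.png

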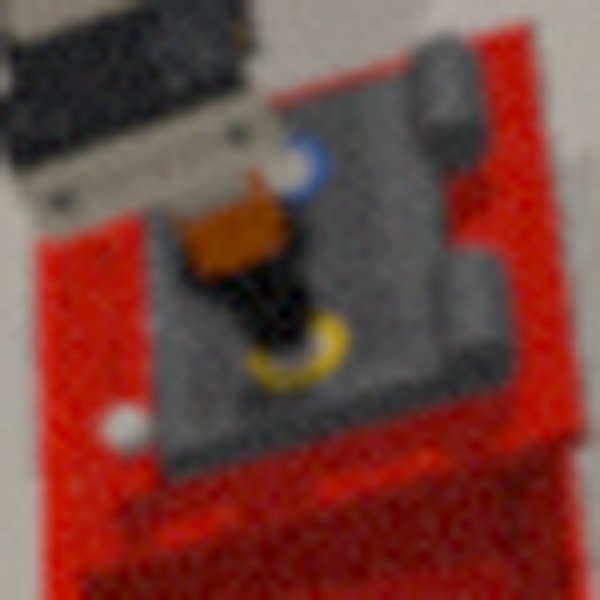

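The probe stands square inside the yellow ring, its axis meeting the face near crop (293,352) against a ring centre of (298,348). The net force is about 4.0 N and the travel about 5.8 mm, so the tip is half in.

```bash
python3 -c "
from cell import arm
print(arm.sign_off())"
```

```text
the job is handed in; nothing more can be done
None
```

I held the probe about 60 mm above the barcode for 1.6 s, then set it square inside the yellow ring at about 4 N with the tip about half in, and handed the job in at 18 s; the hand-in gave no verdict, and nothing in the scene confirmed that the barcode was read.

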